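# Open the ratchet bench clamp

### The job

Open the bench clamp all the way for the next part: press the red release lever down with the fingertips and, keeping it pressed, push the sliding jaw back along its bar until it stands against the end stop, then let go of the release and move clear. Leave the wooden block untouched where it stands in the clamp, and do not disturb the other things on the table.

Things in the scene. Friction and masses are not known exactly. Their poses are not given: they have to be found in the camera images.
- clamp: ratchet bench clamp fixed on the table: plywood board 120 x 370 mm with a toothed bar along it, grey fixed jaw at one end, low grey end stop (40 mm high) near the other. Origin on the table under the bar; local y runs along the bar from fixed jaw to end stop, the jaw's opening direction; board y -155 to +215 mm. Jaws up to 94 mm high; sliding jaw's head at y -63 to -40 mm plus joint jaw.
- jaw (a joint): travel in m of the grey sliding jaw along the bar (clamp's local y): 0 most closed, 0.12 fully open against the end stop. Stiff to slide: about 4 N. While the red release is up, ratchet teeth (10 mm pitch) stop it from opening; it also resists being pushed closed.
- release (a joint): angle in rad of the red release lever carried by the sliding jaw: 0 to 0.13 when left alone (it rests in or on a tooth), 0.22 fully pressed; the ratchet is free from about 0.13. Sprung: about 3 N on the pad to start, 8 N fully down; it springs up again when let go.
- release_pad (a point): centre of the flat top of the red release lever's pad (44 mm across the bar, 42 mm along it), 65 mm above the table when up; fully pressed it is 10 mm lower and 6 mm nearer the end stop. A red lip, 12 mm higher, stands across its end-stop side, near face 21 mm from this point: push against it to slide the jaw. Lever pivot 46 mm towards the fixed jaw. Moves with jaw and lever.
- wood_block: pale wooden block 48 x 65 x 42 mm standing loose on the clamp's bed next to the fixed jaw, its top 81 mm above the table; origin at the centre of its underside. To be left alone.
- mix_cup: grey translucent mixing cup, 68 mm across, 62 mm high, loose; origin at the centre of its underside. Bystander.
- flat_brush: flat brush with wooden handle, 94 x 149 x 10 mm, loose; origin at the centre of its underside. Bystander.
- spray_can: aerosol can with a grey cap, 66 mm across, 136 mm high, loose; origin at the centre of its underside. Bystander.

How it is judged:
On the way, in this order (a step that is already met when the one before it is completed fails the run):
1. the red release is pressed down by the fingers (value of joint release above 0.13 rad and contact force between the fingers and clamp above 1 N), for 0.1 s.
2. the sliding jaw has been pushed back to the end stop (value of joint jaw above 0.116 m), for 0.1 s.
At the end, for the whole second after the job is handed in: the sliding jaw stands within 5 mm of fully open, the red release has sprung back up (under 0.15 rad), and the wooden block stands upright within 8 mm of where it was (value of joint jaw above 0.115 m and value of joint release below 0.15 rad and distance of wood_block from where it was at the start of the episode below 0.008 m and angle between wood_block's own z axis and vertical below 0.1 rad); the robot touches nothing.
It fails at once if the wooden block is touched by the arm or moved by more than 8 mm (distance of wood_block from where it was at the start of the episode above 0.008 m or contact force between any of the arm, the fingers and wood_block above 1 N).
It fails at once if a bystander is moved by more than 20 mm (distance of any of mix_cup, flat_brush, spray_can from where it was at the start of the episode above 0.02 m).
It also fails if it takes over 32 s, if anything falls off the work surface, if the arm or the gripper's body presses on something with over 40 N, if the wrist force passes 120 N, or if a joint passes its speed limit or range.

### The arm

A 7-joint arm with a two-finger parallel gripper is mounted at the origin on a cart in front of the work surface, level with it; the furniture and walls round the work are solid. World frame = base frame: x ahead of the robot, y to its left, z up, the work surface at z = 0. Lengths are in m, angles in rad, forces in N, time in s.
With the tool pointing down it reaches from about 0.4 to 0.85 m from the base axis. Payload 4.4 kg.
Tool frame: the origin (TCP) lies midway between the tips of the shut fingers; the grasp point (between the pads) lies 19 mm behind it; z points along the fingers, y is the direction in which the jaws open and shut (so a half turn about z gives the same grasp; the last joint's range is limited). The gripper opens to 94 mm and grips with 3 to 60 N. Pads are 16 mm wide; open, the fingers measure 119 mm over their backs; the gripper's body (75 mm by 177 mm) begins 78 mm behind the grasp point.
Start: joints at [1.276, 0.628, 0.038, 1.517, -0.027, 0.996, -0.02], TCP at [0.147, -0.633, 0.205] pointing down, gripper open.
Joint ranges: [-3.06, 3.06], [-0.37, 2.12], [-1.25, 1.32], [0.18, 2.47], [-1.1, 4.24], [0.23, 1.98], [-2.94, 2.94]. Speed limits (rad/s): [2.57, 2.57, 3.14, 3.14, 3.14, 3.14, 3.14].

### API

Orientations are given as a rotation vector (axis times angle).
In Python, from plant import telemetry, cams, hand_in, spotter gives the robot as it stands.
- The arm moves only by the tool step_arm, never from a script. Its argument "moves" is a list of rows, each an object of numbers: "jaw": the finger opening in mm, from 0 to 94; "tx", "ty", "tz": the shift along the tool's x, y, z in mm; "rx", "ry", "rz": the turn, a rotation vector about the tool's x, y, z in rad. In form: [{"jaw": .., "tx": .., "ty": .., "tz": .., "rx": .., "ry": .., "rz": ..}, ...]. A call has 1 to 10 rows; each row shifts and turns the commanded pose from where the row before left it, along the tool's axes as they then stand; what a row does not reach is not made up. A row lasts 1/12 s, in which the tool goes at most 41.7 mm and 7.16 degrees, less where a joint would pass 70% of its speed; a pose out of reach is approached as far as the arm can. A call with a gripper value outside its range is refused whole. The fingers move at their own pace and stop on an object; the grip force is fixed at half the most. Time passes only in rows, so rows that do not move let the fingers close. It gives the time, the measured TCP pose, the force and the opening at its end, in the units of the state.
- telemetry.get_state(): the state, without advancing time (a new reading comes with each control period).
- cams.capture(name): name is "scene" or "top" or "wrist"; returns (picture, depth): 400x640x3 uint8, red, green, blue; 400x640 float32, m along the optical axis (not along the pixel's ray), 0 where there is no reading.
- cams.get_calibration(name): a dict with "fx", "fy", "cx", "cy" (pixels), "xyz" and "rotation" of the camera in the world; the wrist camera has in their place "hand_eye" (4x4, takes a point from camera to tool coordinates, whose origin is the TCP and whose axes are the flange's). Camera axes: x right, y down, z forward; pixel columns grow to the right and rows downward; lengths in m; the calibration is good to about 2 mm. A picture is of the moment at which its call begins: read the wrist's pose just before it. get_calibration takes no time and is no camera call.
- hand_in(): hands the job in, once; it reports no verdict.
Trained networks look in the newest picture that a camera, given by its name, has taken for a name from the list of things; names that differ only in an ending like _2 or _b are one class to them, and where a whole thing is asked for, a point or a joint stands for the part that bears it (a point fixed in the world has none). Each returns a list of dicts, best first, with "confidence" (0 to 1); they miss things now and then, are a little off and sometimes report something else, mostly with a low value. They report only what shows in the picture. A call takes as long as a camera call.
- spotter.recognise(camera, thing): "location" ([x, y, z] in m, in the coordinates of the camera as it stood for that picture, good to about 4 mm: the middle of the surface that is visible of it).
- spotter.cut_out(camera, thing): "mask" (400x640 bool, what is visible of it).
The state is a dict: "time_s": time; "q": joint angles; "joint_velocities": joint speeds; "joint_efforts": joint torques, N m; "position": TCP position; "orientation": TCP orientation; "ft_force": force on the tool from outside, world axes, zero at the start; "ft_torque": the same for the moment, N m; "opening": finger opening in m.
Only numpy, scipy, OpenCV 4.12 (cv2) and the standard library are available. Lean on these libraries where they do the work, as an engineer would, in place of code of your own. Each camera call takes 0.05 s, during which the arm holds its last target.

## Working session

There is one attempt and no reset: what is moved stays moved. The work goes in short steps, Python scripts to look and compute and a tool call to move; the robot and the scene stay as the last step left them, time stands still between calls to the robot, and variables do not carry over. Pictures are saved under pics/ and viewed, and the job is handed in when it is done.

Besides the shell and the picture viewer there is one more tool, called after "Call:" as name(argument=value, ...) on one line, values as JSON. step_arm: Moves the arm, as the interface text tells. Its arguments: {"type":"object","properties":{"moves":{"type":"array"}},"required":["moves"]}

```bash
mkdir -p pics
cat > h.py <<'E'
import numpy as np, cv2
from scipy.spatial.transform import Rotation as R
from plant import telemetry, cams, hand_in, spotter
def cal(n):
    c=cams.get_calibration(n)
    r=np.array(c['rotation']) if 'rotation' in c else None
    return c,r
def rotm(r):
    r=np.array(r); return r if r.shape==(3,3) else R.from_rotvec(r).as_matrix()
def cam_T(n,st=None):
    c=cams.get_calibration(n); T=np.eye(4)
    if 'hand_eye' in c:
        B=np.eye(4);B[:3,:3]=R.from_rotvec(st['orientation']).as_matrix();B[:3,3]=st['position']
        return B@np.array(c['hand_eye'])
    T[:3,:3]=rotm(c['rotation']);T[:3,3]=c['xyz'];return T
def cloud(n,d,T):
    c=cams.get_calibration(n);v,u=np.indices(d.shape)
    P=np.stack([(u-c['cx'])/c['fx']*d,(v-c['cy'])/c['fy']*d,d],-1)
    return P@T[:3,:3].T+T[:3,3]
E
python3 - <<'E'
from h import *
s=telemetry.get_state();print(s)
for n in ('scene','top'):
    im,d=cams.capture(n);cv2.imwrite(f'pics/{n}0.png',im[...,::-1]);T=cam_T(n)
    print(n,cams.get_calibration(n)['rotation'])
    for t in ['clamp','release_pad','jaw','wood_block','mix_cup','flat_brush','spray_can']:
        for r in spotter.recognise(n,t)[:2]: print(t,r['confidence'],(T[:3,:3]@np.array(r['location'])+T[:3,3]).round(3))
    np.save(f'{n}0.npy',cloud(n,d,T))
E
```

```text
{'time_s': 0.0, 'q': array([ 1.2761824 ,  0.6293173 ,  0.03839951,  1.51835849, -0.02699571,
        0.99630788, -0.02002606]), 'joint_velocities': array([-0.00184616,  0.00078811, -0.00044994,  0.00034511, -0.00203318,
        0.00066773,  0.00179932]), 'joint_efforts': array([-1.30348376e-04, -5.49730146e+01,  1.14305131e+00, -1.86632180e+01,
       -5.22577122e-02,  2.36146047e-02,  1.90972373e-04]), 'position': array([ 0.14733433, -0.63239458,  0.20457509]), 'orientation': array([-3.11920319e+00, -3.58440831e-01,  3.38803037e-04]), 'ft_force': array([0.35794236, 0.32781177, 0.02845113]), 'ft_torque': array([ 0.00361986,  0.05948982, -0.01311492]), 'opening': 0.09410953365931282}
scene [-0.84421683  2.48846071 -1.12069758]
clamp 0.72 [0.534 0.138 0.033]
release_pad 0.73 [0.554 0.184 0.062]
jaw 0.92 [0.55  0.111 0.061]
wood_block 0.71 [0.571 0.006 0.069]
wood_block 0.64 [0.579 0.445 0.099]
mix_cup 0.52 [ 0.556 -0.279  0.045]
flat_brush 0.49 [ 0.448 -0.36   0.007]
spray_can 0.96 [0.577 0.443 0.101]
top [-2.20950937  2.18698351 -0.08076543]
clamp 0.93 [0.55  0.124 0.019]
release_pad 0.63 [0.556 0.181 0.063]
jaw 0.58 [0.553 0.137 0.059]
wood_block 0.91 [ 0.576 -0.014  0.079]
mix_cup 0.63 [ 0.565 -0.293  0.025]
flat_brush 0.85 [ 0.445 -0.372  0.004]
spray_can 0.94 [0.595 0.418 0.134]
```

View pics/scene0.png

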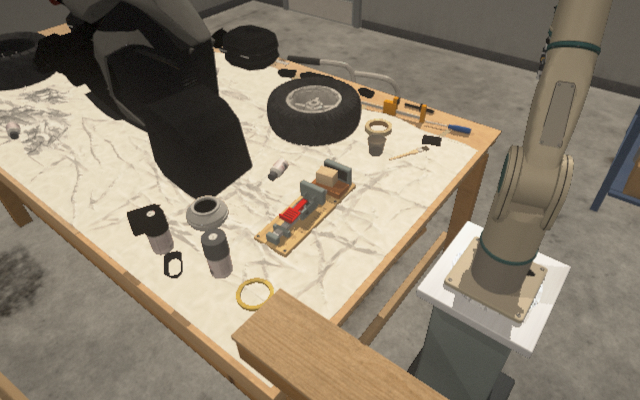

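View pics/top0.png

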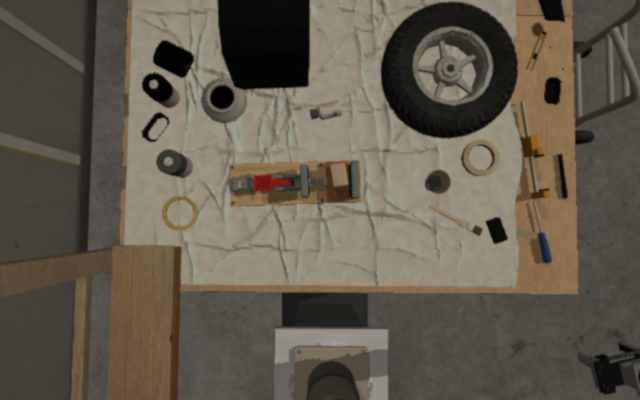

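Run:
```python
from h import *
s=telemetry.get_state()
im=cv2.imread('pics/top0.png')[...,::-1].astype(int);P=np.load('top0.npy')
red=(im[...,0]>120)&(im[...,1]<80)&(im[...,2]<80)&(P[...,2]>-.1)
q=P[red];q=q[(abs(q[:,0]-.55)<.15)&(abs(q[:,1]-.15)<.2)]
print(len(q),q.min(0),q.max(0))
for lo in np.arange(.04,.09,.004):
    k=q[(q[:,2]>=lo)&(q[:,2]<lo+.004)]
    if len(k): print(round(lo,3),len(k),k.mean(0).round(4),k.min(0).round(3),k.max(0).round(3))
# board axis
b=(P[...,2]>.008)&(P[...,2]<.1)&(abs(P[...,0]-.55)<.12)&(P[...,1]>-.12)&(P[...,1]<.34)
k=P[b];print(cv2.minAreaRect(k[:,:2].astype(np.float32)))
```

```text
187 [0.5322694  0.12265362 0.01717904] [0.57397169 0.21489665 0.07432487]
0.052 7 [0.5583 0.1946 0.0552] [0.536 0.159 0.053] [0.574 0.205 0.056]
0.056 46 [0.5549 0.1808 0.0583] [0.533 0.142 0.056] [0.574 0.208 0.06 ]
0.06 77 [0.5569 0.1647 0.0622] [0.532 0.126 0.06 ] [0.574 0.212 0.064]
0.064 38 [0.5565 0.1592 0.0657] [0.538 0.123 0.064] [0.573 0.215 0.068]
0.068 15 [0.5546 0.191  0.0693] [0.534 0.125 0.068] [0.572 0.215 0.071]
0.072 3 [0.5477 0.2109 0.0736] [0.537 0.211 0.073] [0.564 0.211 0.074]
((0.5499845147132874, 0.1106344684958458), (0.23952671885490417, 0.45813843607902527), 0.07748918235301971)
```

The scene view shows the clamp around (300,205). In the top view its board spans (230–360, 163–205), with the red pad at about (263,183), the end stop at the left (+y) and the block at (340,180). The spray can at (173,162), cup at (437,181) and brush at (455,220) are well clear. Next I'll get the clamp's axis.

Run:
```python
from h import *
P=np.load('top0.npy');im=cv2.imread('pics/top0.png')
m=spotter.cut_out('top','clamp')[0]['mask'];k=P[m];k=k[(k[:,2]>0)&(k[:,2]<.12)]
lo=k[k[:,2]<.03]
for a in (k,lo):print(len(a),cv2.minAreaRect(a[:,:2].astype(np.float32)))
c=k[:,:2]-k[:,:2].mean(0);w,v=np.linalg.eigh(c.T@c);print(v[:,1],np.degrees(np.arctan2(*v[::-1,1])))
big=cv2.resize(im[140:230,210:380],None,fx=4.5,fy=4.5,interpolation=cv2.INTER_CUBIC);cv2.imwrite('pics/topz.png',big)
hi=k[(k[:,2]>.078)];print(hi.min(0),hi.max(0))
h2=hi[hi[:,1]>.04];print('head',h2.min(0),h2.max(0),h2.mean(0))
```

```text
5184 ((0.5577451586723328, 0.10816124826669693), (0.12324079871177673, 0.37528571486473083), 1.7001537084579468)
2858 ((0.5577451586723328, 0.10816124826669693), (0.12324079871177673, 0.37528571486473083), 1.7001537084579468)
[-0.00632702  0.99997998] 90.3625140911445
[ 0.51470012 -0.06834424  0.07808831] [0.61092627 0.090029   0.09891609]
head [0.51587728 0.06799523 0.07846269] [0.60159147 0.090029   0.09891609] [0.55908618 0.07896905 0.09181388]
```

View pics/topz.png

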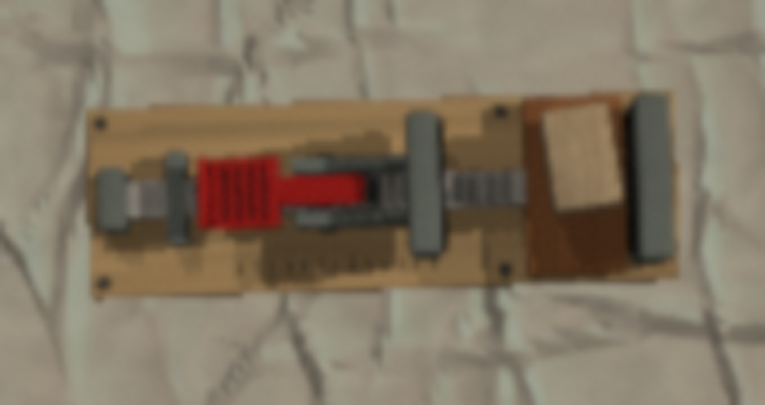

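```bash
cat >> h.py <<'E'
def plan(wps,yaw1,nturn):
    """wps world points; straight legs <=38mm/row, turn spread over first nturn rows; prints rows"""
    s=telemetry.get_state();p=np.array(s['position']);Rm=R.from_rotvec(s['orientation'])
    x=Rm.as_matrix()[:,0];yaw=np.arctan2(x[1],x[0]);d=-(yaw1-yaw)/nturn;i=0
    for w in wps:
        w=np.array(w);n=int(np.ceil(np.linalg.norm(w-p)/.038))
        for j in range(n):
            t=Rm.as_matrix().T@((w-p)/n)*1000
            rz=d if i<nturn else 0
            print(i,t.round().astype(int),round(rz,3));Rm=Rm*R.from_rotvec([0,0,rz]);i+=1
        p=w
E
python3 - <<'E'
from h import *
print(np.array(cams.get_calibration('wrist')['hand_eye']).round(3))
plan([(.38,-.45,.26),(.55,-.1,.26),(.557,.16,.24)],1.600,16)
E
```

```text
[[-0.    -0.967 -0.255  0.072]
 [ 1.    -0.001  0.002  0.   ]
 [-0.002 -0.255  0.967 -0.179]
 [ 0.     0.     0.     1.   ]]
0 [ 34 -16  -7] -0.086
1 [ 35 -13  -7] -0.086
2 [ 36 -10  -7] -0.086
3 [36 -7 -7] -0.086
4 [37 -4 -7] -0.086
5 [37  0 -7] -0.086
6 [37  3 -7] -0.086
7 [37  6 -7] -0.086
8 [35 -7  0] -0.086
9 [35 -4  0] -0.086
10 [35 -1  0] -0.086
11 [35  2  0] -0.086
12 [35  5  0] -0.086
13 [34  8  0] -0.086
14 [34 11  0] -0.086
15 [33 14  0] -0.086
16 [31 16  0] 0
17 [31 16  0] 0
18 [31 16  0] 0
19 [37  2  3] 0
20 [37  2  3] 0
21 [37  2  3] 0
22 [37  2  3] 0
23 [37  2  3] 0
24 [37  2  3] 0
25 [37  2  3] 0
```

Call:
step_arm(moves=[{"jaw": 0, "tx": 34, "ty": -16, "tz": -7, "rz": -0.086}, {"jaw": 0, "tx": 35, "ty": -13, "tz": -7, "rz": -0.086}, {"jaw": 0, "tx": 36, "ty": -10, "tz": -7, "rz": -0.086}, {"jaw": 0, "tx": 36, "ty": -7, "tz": -7, "rz": -0.086}, {"jaw": 0, "tx": 37, "ty": -4, "tz": -7, "rz": -0.086}, {"jaw": 0, "tx": 37, "ty": 0, "tz": -7, "rz": -0.086}, {"jaw": 0, "tx": 37, "ty": 3, "tz": -7, "rz": -0.086}, {"jaw": 0, "tx": 37, "ty": 6, "tz": -7, "rz": -0.086}, {"jaw": 0, "tx": 35, "ty": -7, "tz": 0, "rz": -0.086}, {"jaw": 0, "tx": 35, "ty": -4, "tz": 0, "rz": -0.086}])

```text
$.moves[0]: bad value
```

Call:
step_arm(moves=[{"jaw": 0, "tx": 35, "ty": -1, "tz": 0, "rz": -0.086}, {"jaw": 0, "tx": 35, "ty": 2, "tz": 0, "rz": -0.086}, {"jaw": 0, "tx": 35, "ty": 5, "tz": 0, "rz": -0.086}, {"jaw": 0, "tx": 34, "ty": 8, "tz": 0, "rz": -0.086}, {"jaw": 0, "tx": 34, "ty": 11, "tz": 0, "rz": -0.086}, {"jaw": 0, "tx": 33, "ty": 14, "tz": 0, "rz": -0.086}, {"jaw": 0, "tx": 31, "ty": 16}, {"jaw": 0, "tx": 31, "ty": 16}, {"jaw": 0, "tx": 31, "ty": 16}, {"jaw": 0}])

```text
$.moves[0]: bad value
```

Run:
```python
from h import *
s=telemetry.get_state();print(s['time_s'],s['position'],s['orientation'],s['opening'],s['q'].round(2))
plan([(.557,.15,.23)],1.600,3)
```

```text
0.85 [ 0.14745987 -0.63307167  0.20550271] [3.12100953e+00 3.58588084e-01 6.21141328e-05] 0.09334935648092586 [ 1.28  0.63  0.04  1.52 -0.03  1.   -0.02]
0 [ 24 -28  -1] -0.457
1 [ 34 -14  -1] -0.457
2 [37  2 -1] -0.457
3 [32 18 -1] 0
4 [32 18 -1] 0
5 [32 18 -1] 0
6 [32 18 -1] 0
7 [32 18 -1] 0
8 [32 18 -1] 0
9 [32 18 -1] 0
10 [32 18 -1] 0
11 [32 18 -1] 0
12 [32 18 -1] 0
13 [32 18 -1] 0
14 [32 18 -1] 0
15 [32 18 -1] 0
16 [32 18 -1] 0
17 [32 18 -1] 0
18 [32 18 -1] 0
19 [32 18 -1] 0
20 [32 18 -1] 0
21 [32 18 -1] 0
22 [32 18 -1] 0
23 [32 18 -1] 0
```

The calls were refused, so nothing moved. Every row probably needs all seven keys.

Call:
step_arm(moves=[{"jaw": 0, "tx": 34, "ty": -16, "tz": -7, "rx": 0, "ry": 0, "rz": -0.086}, {"jaw": 0, "tx": 35, "ty": -13, "tz": -7, "rx": 0, "ry": 0, "rz": -0.086}, {"jaw": 0, "tx": 36, "ty": -10, "tz": -7, "rx": 0, "ry": 0, "rz": -0.086}, {"jaw": 0, "tx": 36, "ty": -7, "tz": -7, "rx": 0, "ry": 0, "rz": -0.086}, {"jaw": 0, "tx": 37, "ty": -4, "tz": -7, "rx": 0, "ry": 0, "rz": -0.086}, {"jaw": 0, "tx": 37, "ty": 0, "tz": -7, "rx": 0, "ry": 0, "rz": -0.086}, {"jaw": 0, "tx": 37, "ty": 3, "tz": -7, "rx": 0, "ry": 0, "rz": -0.086}, {"jaw": 0, "tx": 37, "ty": 6, "tz": -7, "rx": 0, "ry": 0, "rz": -0.086}, {"jaw": 0, "tx": 35, "ty": -7, "tz": 0, "rx": 0, "ry": 0, "rz": -0.086}, {"jaw": 0, "tx": 35, "ty": -4, "tz": 0, "rx": 0, "ry": 0, "rz": -0.086}])

```text
time_s: 1.68
position: [0.4138, -0.3831, 0.262]
orientation: [2.682, 1.633, 0.001]
ft_force: [1.0, 0.0, 0.1]
opening: 0.0307
```

Call:
step_arm(moves=[{"jaw": 0, "tx": 35, "ty": -1, "tz": 0, "rx": 0, "ry": 0, "rz": -0.086}, {"jaw": 0, "tx": 35, "ty": 2, "tz": 0, "rx": 0, "ry": 0, "rz": -0.086}, {"jaw": 0, "tx": 35, "ty": 5, "tz": 0, "rx": 0, "ry": 0, "rz": -0.086}, {"jaw": 0, "tx": 34, "ty": 8, "tz": 0, "rx": 0, "ry": 0, "rz": -0.086}, {"jaw": 0, "tx": 34, "ty": 11, "tz": 0, "rx": 0, "ry": 0, "rz": -0.086}, {"jaw": 0, "tx": 33, "ty": 14, "tz": 0, "rx": 0, "ry": 0, "rz": -0.086}, {"jaw": 0, "tx": 31, "ty": 16, "tz": 0, "rx": 0, "ry": 0, "rz": 0}, {"jaw": 0, "tx": 31, "ty": 16, "tz": 0, "rx": 0, "ry": 0, "rz": 0}, {"jaw": 0, "tx": 31, "ty": 16, "tz": 0, "rx": 0, "ry": 0, "rz": 0}, {"jaw": 0, "tx": 0, "ty": 0, "tz": 0, "rx": 0, "ry": 0, "rz": 0}])

```text
time_s: 2.52
position: [0.5525, -0.0903, 0.2621]
orientation: [-2.171, -2.269, -0.01]
ft_force: [0.9, 1.7, -0.3]
opening: 0.0009
```

Run:
```python
from h import *
s=telemetry.get_state();print(s['time_s'],s['position'],s['orientation'],s['opening'],s['q'].round(2))
plan([(.557,.14,.23)],1.600,3)
```

```text
2.5167 [ 0.55253919 -0.09027612  0.26210234] [-2.17069135 -2.26928713 -0.01001531] 0.0008863870597609432 [ 0.39  0.46 -0.41  1.69  0.2   1.03 -0.04]
0 [33  2  5] 0.005
1 [33  2  5] 0.005
2 [33  2  5] 0.005
3 [33  2  5] 0
4 [33  2  5] 0
5 [33  2  5] 0
6 [33  2  5] 0
```

Call:
step_arm(moves=[{"jaw": 0, "tx": 33, "ty": 2, "tz": 5, "rx": 0, "ry": 0, "rz": 0.005}, {"jaw": 0, "tx": 33, "ty": 2, "tz": 5, "rx": 0, "ry": 0, "rz": 0.005}, {"jaw": 0, "tx": 33, "ty": 2, "tz": 5, "rx": 0, "ry": 0, "rz": 0.005}, {"jaw": 0, "tx": 33, "ty": 2, "tz": 5, "rx": 0, "ry": 0, "rz": 0}, {"jaw": 0, "tx": 33, "ty": 2, "tz": 5, "rx": 0, "ry": 0, "rz": 0}, {"jaw": 0, "tx": 33, "ty": 2, "tz": 5, "rx": 0, "ry": 0, "rz": 0}, {"jaw": 0, "tx": 33, "ty": 2, "tz": 5, "rx": 0, "ry": 0, "rz": 0}, {"jaw": 0, "tx": 0, "ty": 0, "tz": 0, "rx": 0, "ry": 0, "rz": 0}])

```text
time_s: 3.18
position: [0.5569, 0.1408, 0.2261]
orientation: [-2.186, -2.25, -0.006]
ft_force: [-0.8, 1.5, 0.1]
opening: 0.0004
```

Run:
```python
from h import *
s=telemetry.get_state();print(s['time_s'],s['position'],s['orientation'],s['ft_force'])
im,d=cams.capture('wrist');cv2.imwrite('pics/w1.png',im[...,::-1]);T=cam_T('wrist',s);P=cloud('wrist',d,T)
np.save('w1.npy',P)
for t in ['release_pad','jaw','wood_block']:
    for r in spotter.recognise('wrist',t)[:2]: print(t,r['confidence'],(T[:3,:3]@np.array(r['location'])+T[:3,3]).round(3))
im=im.astype(int)
red=(im[...,0]>90)&(im[...,1]<.45*im[...,0])&(im[...,2]<.45*im[...,0])&(d>0)
q=P[red];q=q[(q[:,2]>.03)&(q[:,2]<.1)];print(len(q),q.min(0),q.max(0))
a=np.array([np.cos(1.6),np.sin(1.6)])
t=(q[:,:2]-[.557,.19])@a
for lo in np.arange(-.08,.04,.005):
    k=q[(t>=lo)&(t<lo+.005)]
    if len(k):print(round(lo,3),len(k),k.mean(0).round(4),'x',k[:,0].min().round(3),k[:,0].max().round(3),'z',k[:,2].min().round(3),k[:,2].max().round(3))
```

```text
3.1833 [0.55688215 0.14078057 0.22614589] [-2.18606844 -2.250112   -0.00596559] [-0.81705862  1.45957146  0.09929803]
release_pad 0.84 [0.552 0.179 0.067]
jaw 0.83 [0.555 0.146 0.064]
2163 [0.53134045 0.11624034 0.03769699] [0.5749937  0.21370226 0.07245688]
-0.075 35 [0.5561 0.1182 0.066 ] x 0.548 0.563 z 0.064 0.067
-0.07 65 [0.5558 0.1224 0.0658] x 0.548 0.564 z 0.064 0.068
-0.065 66 [0.5556 0.1274 0.065 ] x 0.546 0.564 z 0.039 0.067
-0.06 62 [0.556  0.1323 0.0648] x 0.548 0.564 z 0.063 0.066
-0.055 74 [0.5551 0.1373 0.0643] x 0.547 0.564 z 0.061 0.066
-0.05 67 [0.555  0.1423 0.0638] x 0.546 0.564 z 0.061 0.066
-0.045 73 [0.5544 0.1475 0.0632] x 0.546 0.563 z 0.061 0.065
-0.04 63 [0.5547 0.1525 0.0627] x 0.546 0.563 z 0.06 0.065
-0.035 70 [0.5541 0.1574 0.0622] x 0.546 0.562 z 0.061 0.065
-0.03 66 [0.5537 0.1624 0.0611] x 0.544 0.565 z 0.038 0.064
-0.025 128 [0.5526 0.1676 0.0618] x 0.532 0.575 z 0.059 0.064
-0.02 154 [0.5535 0.1718 0.0619] x 0.532 0.575 z 0.06 0.064
-0.015 179 [0.5528 0.1777 0.0613] x 0.532 0.575 z 0.06 0.064
-0.01 103 [0.5536 0.1824 0.0612] x 0.532 0.574 z 0.06 0.063
-0.005 178 [0.5538 0.1872 0.0603] x 0.532 0.574 z 0.058 0.062
0.0 125 [0.5532 0.1927 0.0599] x 0.532 0.574 z 0.057 0.062
0.005 152 [0.5523 0.1967 0.0595] x 0.532 0.574 z 0.058 0.061
0.01 194 [0.5528 0.2025 0.059 ] x 0.532 0.574 z 0.057 0.061
0.015 152 [0.5521 0.2073 0.0595] x 0.532 0.572 z 0.056 0.066
0.02 157 [0.5519 0.2116 0.0699] x 0.531 0.573 z 0.067 0.072
```

View pics/w1.png

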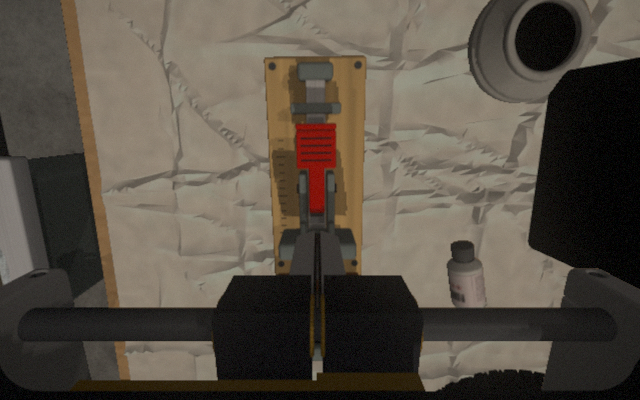

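The wrist view shows the red pad at (317,145) and its lip at about (317,127), with the slider's yoke below them. Measured pad: centre ≈ (0.553, 0.188), width 43 mm, lip near face at y ≈ 0.209, z ≈ 0.060–0.064. These fit the given sizes. Next I'll go above the pad.

Call:
step_arm(moves=[{"jaw": 0, "tx": 13, "ty": -1, "tz": 30, "rx": 0, "ry": 0, "rz": 0}, {"jaw": 0, "tx": 13, "ty": -1, "tz": 36, "rx": 0, "ry": 0, "rz": 0}, {"jaw": 0, "tx": 13, "ty": -1, "tz": 36, "rx": 0, "ry": 0, "rz": 0}, {"jaw": 0, "tx": 13, "ty": 0, "tz": 36, "rx": 0, "ry": 0, "rz": 0}, {"jaw": 0, "tx": 0, "ty": 0, "tz": 0, "rx": 0, "ry": 0, "rz": 0}, {"jaw": 0, "tx": 0, "ty": 0, "tz": 0, "rx": 0, "ry": 0, "rz": 0}])

```text
time_s: 3.88
position: [0.5533, 0.1822, 0.0874]
orientation: [-2.2, -2.241, 0.006]
ft_force: [1.4, 0.2, 0.2]
opening: 0.0006
```

Run:
```python
from h import *
s=telemetry.get_state();print(s['time_s'],s['position'],s['orientation'],s['ft_force'])
im,d=cams.capture('scene');cv2.imwrite('pics/s2.png',cv2.resize(im[130:270,200:400,::-1],None,fx=4,fy=4,interpolation=cv2.INTER_CUBIC))
im,d=cams.capture('wrist');cv2.imwrite('pics/w2.png',im[...,::-1])
```

```text
3.8833 [0.55333261 0.18221015 0.08742858] [-2.20038989 -2.24096534  0.00589732] [1.40034734 0.15847035 0.21537922]
```

View pics/s2.png

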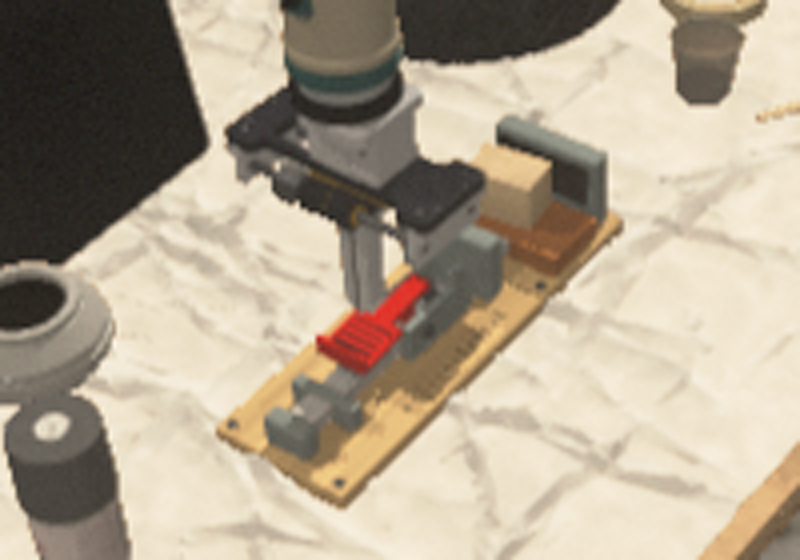

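View pics/w2.png

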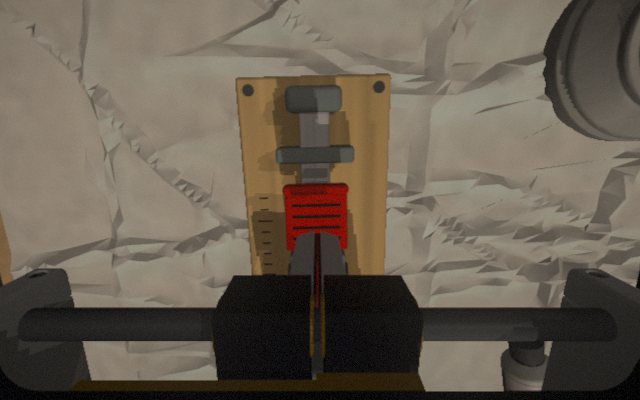

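The scene view has the closed fingers just above the red pad, and the wrist view has them centred across it at (317,240), short of the lip at (316,187). TCP y is 11 mm short of the intended 0.193, so I'll move forward while going down to contact.

Call:
step_arm(moves=[{"jaw": 0, "tx": 9, "ty": 0, "tz": 8, "rx": 0, "ry": 0, "rz": 0}, {"jaw": 0, "tx": 0, "ty": 0, "tz": 12, "rx": 0, "ry": 0, "rz": 0}, {"jaw": 0, "tx": 0, "ty": 0, "tz": 6, "rx": 0, "ry": 0, "rz": 0}, {"jaw": 0, "tx": 0, "ty": 0, "tz": 0, "rx": 0, "ry": 0, "rz": 0}])

```text
time_s: 4.32
position: [0.5533, 0.1923, 0.0614]
orientation: [-2.2, -2.242, 0.003]
ft_force: [-0.3, -0.5, 0.4]
opening: 0.0005
```

Call:
step_arm(moves=[{"jaw": 0, "tx": 0, "ty": 0, "tz": 3, "rx": 0, "ry": 0, "rz": 0}, {"jaw": 0, "tx": 0, "ty": 0, "tz": 3, "rx": 0, "ry": 0, "rz": 0}, {"jaw": 0, "tx": 0, "ty": 0, "tz": 2, "rx": 0, "ry": 0, "rz": 0}, {"jaw": 0, "tx": 0, "ty": 0, "tz": 0, "rx": 0, "ry": 0, "rz": 0}])

```text
time_s: 4.65
position: [0.5537, 0.1947, 0.0553]
orientation: [-2.199, -2.242, -0.003]
ft_force: [-2.6, 2.1, 8.4]
opening: 0.0005
```

Call:
step_arm(moves=[{"jaw": 0, "tx": 0, "ty": 0, "tz": 2, "rx": 0, "ry": 0, "rz": 0}, {"jaw": 0, "tx": 0, "ty": 0, "tz": 2, "rx": 0, "ry": 0, "rz": 0}, {"jaw": 0, "tx": 0, "ty": 0, "tz": 0, "rx": 0, "ry": 0, "rz": 0}])

```text
time_s: 4.9
position: [0.5539, 0.195, 0.054]
orientation: [2.199, 2.243, 0.003]
ft_force: [-7.2, 0.5, 26.7]
opening: 0.0003
```

Fully pressed: 27 N and at the hard stop. Now slide towards the lip.

Call:
step_arm(moves=[{"jaw": 0, "tx": 4, "ty": 0, "tz": 0, "rx": 0, "ry": 0, "rz": 0}, {"jaw": 0, "tx": 4, "ty": 0, "tz": 1, "rx": 0, "ry": 0, "rz": 0}, {"jaw": 0, "tx": 4, "ty": 0, "tz": 0, "rx": 0, "ry": 0, "rz": 0}, {"jaw": 0, "tx": 4, "ty": 0, "tz": 0, "rx": 0, "ry": 0, "rz": 0}, {"jaw": 0, "tx": 4, "ty": 0, "tz": 0, "rx": 0, "ry": 0, "rz": 0}])

```text
time_s: 5.32
position: [0.5533, 0.212, 0.0537]
orientation: [2.199, 2.24, -0.002]
ft_force: [-9.3, -4.4, 33.9]
opening: 0.0004
```

Call:
step_arm(moves=[{"jaw": 0, "tx": 5, "ty": 0, "tz": -1, "rx": 0, "ry": 0, "rz": 0}, {"jaw": 0, "tx": 5, "ty": 0, "tz": 0, "rx": 0, "ry": 0, "rz": 0}, {"jaw": 0, "tx": 5, "ty": 0, "tz": 0, "rx": 0, "ry": 0, "rz": 0}, {"jaw": 0, "tx": 5, "ty": 0, "tz": 0, "rx": 0, "ry": 0, "rz": 0}, {"jaw": 0, "tx": 5, "ty": 0, "tz": 0, "rx": 0, "ry": 0, "rz": 0}])

```text
time_s: 5.73
position: [0.5522, 0.2368, 0.0539]
orientation: [2.2, 2.24, -0.004]
ft_force: [-8.9, -4.1, 28.7]
opening: 0.0006
```

Run:
```python
from h import *
s=telemetry.get_state();print(s['time_s'],s['position'],s['orientation'],s['ft_force'])
im,d=cams.capture('scene');cv2.imwrite('pics/s3.png',cv2.resize(im[130:270,200:400,::-1],None,fx=4,fy=4,interpolation=cv2.INTER_CUBIC))
im,d=cams.capture('wrist');cv2.imwrite('pics/w3.png',im[...,::-1])
```

```text
5.7333 [0.55219078 0.23675705 0.05391911] [ 2.19987659  2.2404233  -0.00440085] [-8.91205314 -4.09691264 28.66324566]
```

View pics/s3.png

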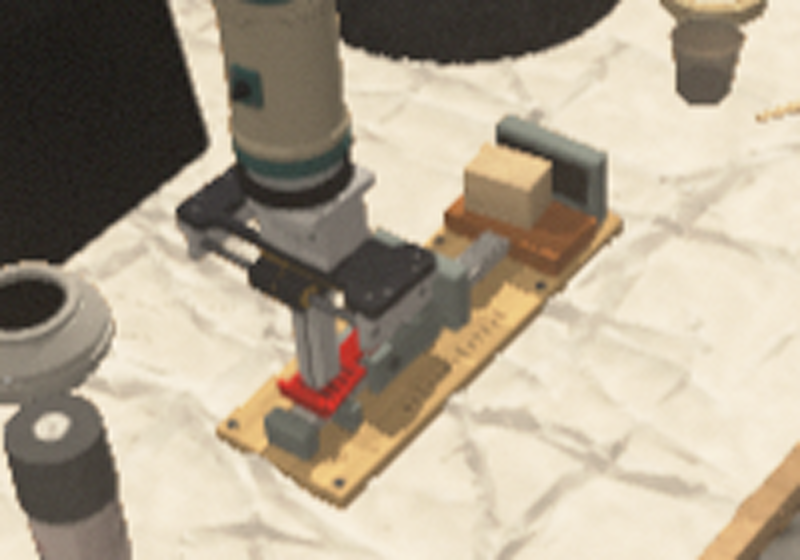

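View pics/w3.png

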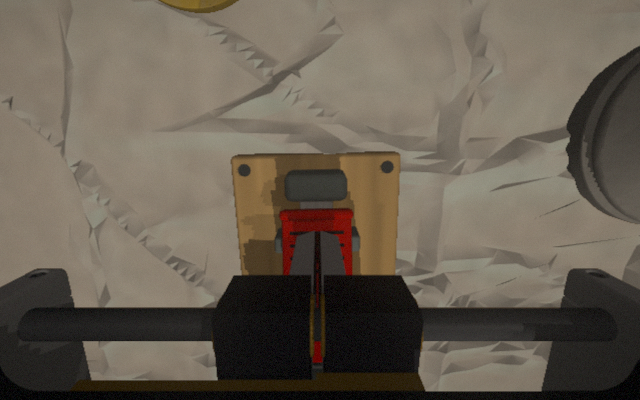

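The jaw is sliding: the scene view shows its head well clear of the block, and in the wrist view the fingers rest on the pad just behind the lip at (316,213). Continuing.

Call:
step_arm(moves=[{"jaw": 0, "tx": 5, "ty": 0, "tz": 0, "rx": 0, "ry": 0, "rz": 0}, {"jaw": 0, "tx": 5, "ty": 0, "tz": 0, "rx": 0, "ry": 0, "rz": 0}, {"jaw": 0, "tx": 5, "ty": 0, "tz": 0, "rx": 0, "ry": 0, "rz": 0}, {"jaw": 0, "tx": 4, "ty": 0, "tz": 0, "rx": 0, "ry": 0, "rz": 0}, {"jaw": 0, "tx": 3, "ty": 0, "tz": 0, "rx": 0, "ry": 0, "rz": 0}])

```text
time_s: 6.25
position: [0.5513, 0.2594, 0.054]
orientation: [2.2, 2.242, -0.004]
ft_force: [-9.7, -4.2, 28.8]
opening: 0.0004
```

Call:
step_arm(moves=[{"jaw": 0, "tx": 3, "ty": 0, "tz": 0, "rx": 0, "ry": 0, "rz": 0}, {"jaw": 0, "tx": 3, "ty": 0, "tz": 0, "rx": 0, "ry": 0, "rz": 0}, {"jaw": 0, "tx": 0, "ty": 0, "tz": 0, "rx": 0, "ry": 0, "rz": 0}])

```text
time_s: 6.5
position: [0.5524, 0.2642, 0.0536]
orientation: [2.199, 2.24, -0.004]
ft_force: [-6.1, -5.1, 24.1]
opening: 0.0005
```

Call:
step_arm(moves=[{"jaw": 0, "tx": 3, "ty": 0, "tz": 0, "rx": 0, "ry": 0, "rz": 0}, {"jaw": 0, "tx": 3, "ty": 0, "tz": 0, "rx": 0, "ry": 0, "rz": 0}, {"jaw": 0, "tx": 0, "ty": 0, "tz": 0, "rx": 0, "ry": 0, "rz": 0}])

```text
time_s: 6.75
position: [0.5539, 0.2698, 0.0527]
orientation: [2.199, 2.239, -0.001]
ft_force: [-2.4, -4.4, 16.1]
opening: 0.0003
```

Call:
step_arm(moves=[{"jaw": 0, "tx": 3, "ty": 0, "tz": 1, "rx": 0, "ry": 0, "rz": 0}, {"jaw": 0, "tx": 3, "ty": 0, "tz": 0, "rx": 0, "ry": 0, "rz": 0}, {"jaw": 0, "tx": 0, "ty": 0, "tz": 0, "rx": 0, "ry": 0, "rz": 0}])

```text
time_s: 7.0
position: [0.5539, 0.2702, 0.0521]
orientation: [2.198, 2.233, -0.012]
ft_force: [-4.2, -13.8, 25.1]
opening: 0.0004
```

Run:
```python
from h import *
s=telemetry.get_state();print(s['time_s'],s['position'],s['ft_force'])
im,d=cams.capture('wrist');cv2.imwrite('pics/w4.png',im[...,::-1])
im,d=cams.capture('scene');cv2.imwrite('pics/s4.png',cv2.resize(im[130:270,200:400,::-1],None,fx=4,fy=4,interpolation=cv2.INTER_CUBIC))
```

```text
7.0 [0.55389283 0.27022531 0.05213019] [ -4.17378222 -13.81938679  25.09078837]
```

View pics/w4.png

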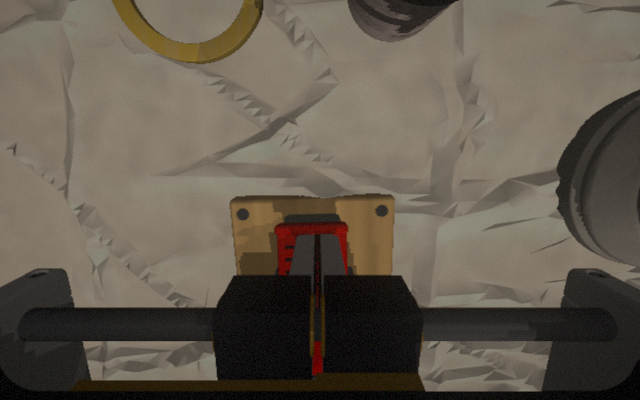

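View pics/s4.png

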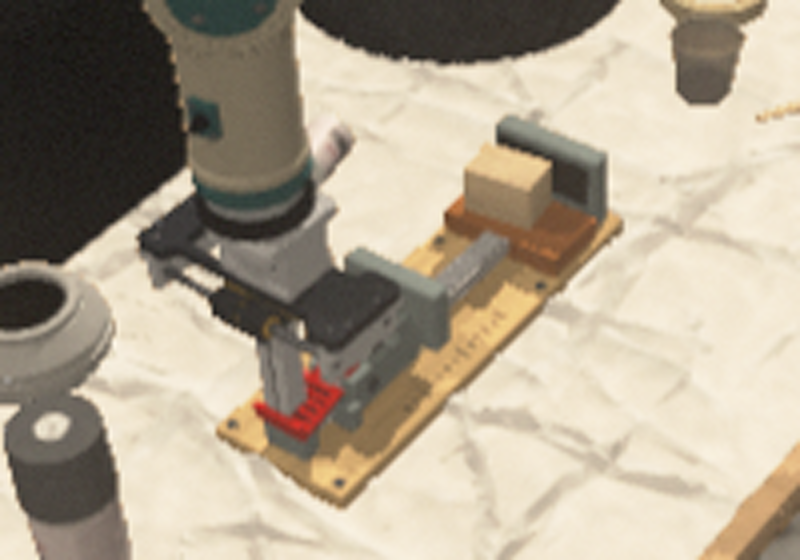

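The fingers are against the lip with 14 N of push and no motion. The scene view shows the red pad over the end block. I'll push 4 mm more to confirm the stop, then back off from the lip and lift.

Call:
step_arm(moves=[{"jaw": 0, "tx": 2, "ty": 0, "tz": 0, "rx": 0, "ry": 0, "rz": 0}, {"jaw": 0, "tx": 2, "ty": 0, "tz": 0, "rx": 0, "ry": 0, "rz": 0}, {"jaw": 0, "tx": 0, "ty": 0, "tz": 0, "rx": 0, "ry": 0, "rz": 0}])

```text
time_s: 7.35
position: [0.5539, 0.2704, 0.052]
orientation: [2.198, 2.229, -0.019]
ft_force: [-4.1, -18.2, 26.8]
opening: 0.0007
```

Run:
```python
from h import *
s=telemetry.get_state();print(s['time_s'],s['position'],s['ft_force'])
im,d=cams.capture('top');P=cloud('top',d,cam_T('top'));cv2.imwrite('pics/t5.png',cv2.resize(im[140:230,210:380,::-1],None,fx=4.5,fy=4.5,interpolation=cv2.INTER_CUBIC))
k=P[(P[...,2]>.085)&(P[...,2]<.1)&(abs(P[...,0]-.56)<.06)&(P[...,1]>.03)&(P[...,1]<.2)]
print(len(k),k.min(0),k.max(0),np.median(k,0))
```

```text
7.35 [0.55388036 0.27042303 0.05197479] [ -4.13986043 -18.15936518  26.7711774 ]
244 [0.51241901 0.13496786 0.08608326] [0.59808779 0.1564254  0.09998096] [0.55737035 0.14568236 0.09261791]
```

View pics/t5.png

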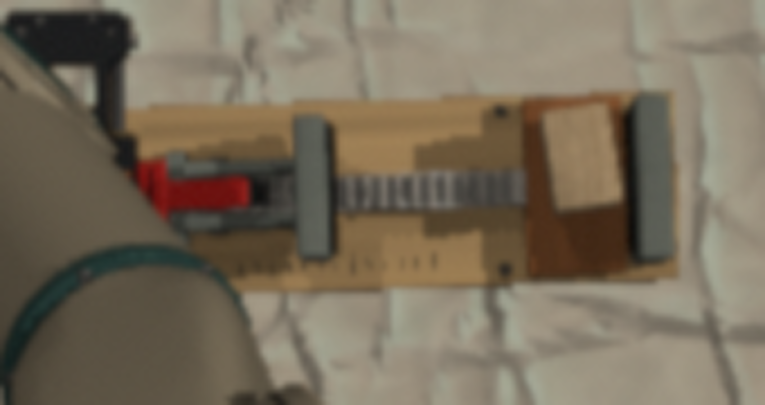

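The head is now centred at y = 0.1457, so it moved 67 mm (expected about 67), and it is stalled against the stop. Next I ease off and lift straight up.

Call:
step_arm(moves=[{"jaw": 0, "tx": -8, "ty": 0, "tz": 0, "rx": 0, "ry": 0, "rz": 0}, {"jaw": 0, "tx": -1, "ty": 0, "tz": -4, "rx": 0, "ry": 0, "rz": 0}, {"jaw": 0, "tx": -1, "ty": 0, "tz": -5, "rx": 0, "ry": 0, "rz": 0}, {"jaw": 0, "tx": -1, "ty": 0, "tz": -8, "rx": 0, "ry": 0, "rz": 0}, {"jaw": 0, "tx": -1, "ty": 0, "tz": -12, "rx": 0, "ry": 0, "rz": 0}, {"jaw": 0, "tx": 0, "ty": 0, "tz": -30, "rx": 0, "ry": 0, "rz": 0}, {"jaw": 0, "tx": 0, "ty": 0, "tz": -35, "rx": 0, "ry": 0, "rz": 0}, {"jaw": 0, "tx": 0, "ty": 0, "tz": -35, "rx": 0, "ry": 0, "rz": 0}, {"jaw": 0, "tx": 0, "ty": 0, "tz": -35, "rx": 0, "ry": 0, "rz": 0}, {"jaw": 0, "tx": 0, "ty": 0, "tz": 0, "rx": 0, "ry": 0, "rz": 0}])

```text
time_s: 8.23
position: [0.5563, 0.2728, 0.2208]
orientation: [2.198, 2.24, 0.02]
ft_force: [1.0, 1.7, 0.8]
opening: 0.0005
```

Run:
```python
from h import *
s=telemetry.get_state();print(s['time_s'],s['position'],s['ft_force'])
im,d=cams.capture('top');P=cloud('top',d,cam_T('top'))
k=P[(P[...,2]>.085)&(P[...,2]<.1)&(abs(P[...,0]-.56)<.06)&(P[...,1]>.03)&(P[...,1]<.2)]
print(len(k),k.min(0),k.max(0),np.median(k,0))
T=cam_T('top')
for t in ['wood_block','mix_cup','flat_brush','spray_can']:
    for r in spotter.recognise('top',t)[:1]: print(t,r['confidence'],(T[:3,:3]@np.array(r['location'])+T[:3,3]).round(3))
im,d=cams.capture('scene');cv2.imwrite('pics/s6.png',cv2.resize(im[130:270,200:400,::-1],None,fx=4,fy=4,interpolation=cv2.INTER_CUBIC))
s=telemetry.get_state()
im,d=cams.capture('wrist');cv2.imwrite('pics/w6.png',im[...,::-1]);P=cloud('wrist',d,cam_T('wrist',s));im=im.astype(int)
red=(im[...,0]>90)&(im[...,1]<.45*im[...,0])&(im[...,2]<.45*im[...,0])&(d>0)
q=P[red]
for lo in np.arange(.2,.3,.01):
    k=q[(q[:,1]>=lo)&(q[:,1]<lo+.01)]
    if len(k):print(round(lo,3),len(k),k.mean(0).round(4))
```

```text
8.2333 [0.5562842  0.27278479 0.22083995] [0.96209863 1.7116161  0.83435208]
246 [0.51252661 0.13450691 0.08502122] [0.59808434 0.15635202 0.09974559] [0.55620767 0.14564147 0.09268315]
wood_block 0.54 [ 0.575 -0.012  0.078]
mix_cup 0.71 [ 0.566 -0.294  0.024]
flat_brush 0.59 [ 0.447 -0.371  0.006]
0.21 4 [0.5391 0.2155 0.0186]
0.22 82 [0.5516 0.2266 0.0634]
0.23 264 [0.5506 0.2347 0.0647]
0.24 277 [0.5495 0.2447 0.064 ]
0.25 284 [0.5506 0.255  0.065 ]
0.26 295 [0.55   0.2652 0.0651]
0.27 207 [0.5494 0.2749 0.0775]
```

View pics/s6.png

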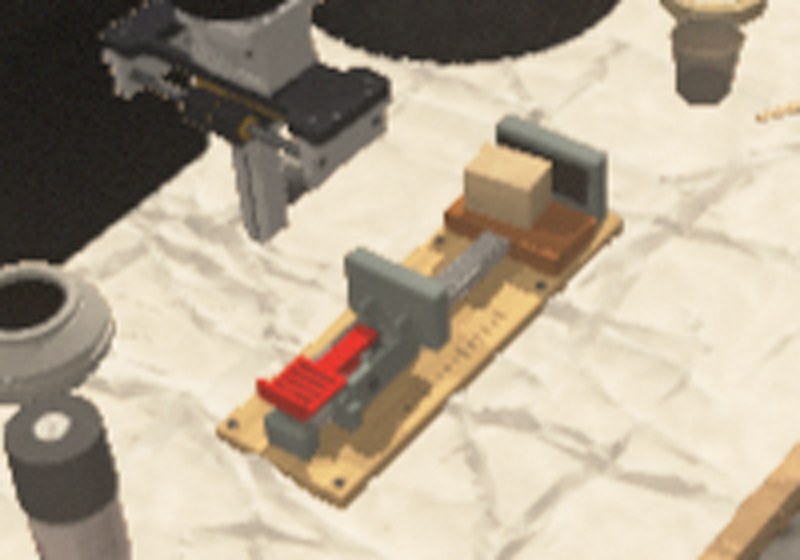

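View pics/w6.png

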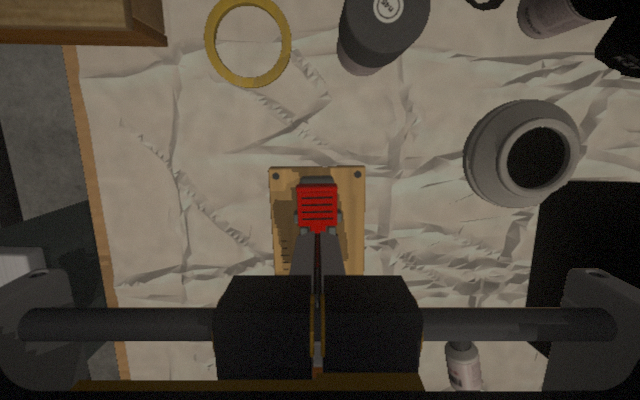

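The jaw is at the stop with its head still centred at y = 0.1456. The release is up (pad flat at z ≈ 0.065), the block and bystanders are in place, and the arm is clear. Handing in.

```bash
python3 -c "
from h import *
print(hand_in())"
```

```text
the job is handed in; nothing more can be done
None
```

I opened the clamp all the way and handed the job in at about 8.4 s. No verdict was reported.

- **Pressing and sliding:** With the gripper shut, I pressed the red release pad to its hard stop at about 27 N. Keeping it down, I slid the jaw back until it stalled. A further 4 mm of commanded push against the lip raised the force to 18 N with no motion. I then eased off and lifted clear.
- **Jaw and release:** The top camera put the jaw's head 67 mm further along the bar, matching the roughly 67 mm I estimated it had left. It did not creep back after release. The pad had sprung back up to z ≈ 65 mm.
- **Block and bystanders:** The block, cup and brush were within 2 mm of their first positions. The network gave no reading for the spray can in the last top picture. It stood upright in the scene and wrist pictures, and the arm never came near it.
- **Arm at hand-in:** Nothing was touching the gripper; the force reading was about 2 N, the same as in free air earlier.

The first two move calls were refused because their rows lacked some keys, so nothing moved then. One approach row ended 11 mm short, and I corrected that before touching the pad.

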